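# Snap the lid of the test-roller tub shut, section by section

## Robot

A 6-joint arm with a two-finger parallel gripper is mounted at the origin on the work surface. World frame = base frame: x ahead of the robot, y to its left, z up, the work surface at z = 0. Lengths are in m, angles in degrees, forces in N, time in s.
With the tool pointing down it reaches from about 0.425 to 0.95 m from the base axis. Payload 14.7 kg.
Tool frame: the origin (TCP) lies at the centre of the arm's flange, where the gripper is bolted on; the fingertips stand 173 mm ahead of it and the grasp point (between the pads) lies 155 mm ahead of it; z points along the fingers, y is the line along which they close (so a half turn about z gives the same grasp; the last joint's range is limited). The gripper opens to 85 mm and grips with 20 to 120 N. Pads are 22 mm wide; open, the fingers measure 114 mm over their backs; the gripper's body (76 mm by 85 mm) begins 54 mm behind the grasp point. The pads swing forward as they close: fully open they stand 13 mm farther back than shut.
Start: joints at [64.194, 27.513, 91.461, -0, 61.026, -2.67], TCP at [0.255, 0.598, 0.405] pointing down, gripper open.
Joint ranges: [-157.49, 157.49], [-46.99, 117.5], [13.45, 153.17], [-89.5, 269.5], [5.16, 153.95], [-167.48, 167.48]. Speed limits (degrees/s): [108.29, 108.29, 136.94, 172.46, 172.46, 172.46].

## Interface

Orientations are given as a 3x3 rotation matrix whose columns are the frame's x, y, z axes.
In Python, from rig import r gives the robot as it stands. Calls block until the motion is done:
- r.goto(position, orientation): joint-space move of the TCP to a pose.
- r.line_to(position, rate=0.15, frame=None): straight line of the TCP; frame=None keeps the orientation; rate is the mean speed in m/s.
- r.move_joints(angles): joint-space move.
- r.gripper_to(opening, grip_force=None): finger opening in m; grip_force is the grip in N (None keeps the last); returns when the fingers have stopped.
- r.dwell(seconds).
- r.inverse_kinematics(position, orientation): joint angles nearest the present ones, or None.
- r.camera(name): name is "scene" or "side" or "wrist"; returns a dict with "img" (420x560x3 uint8, blue, green, red), "camera_matrix" (3x3 intrinsics, pixels), "world_from_camera" (4x4, takes a point from camera to world coordinates); the wrist camera has in their place "hand_eye" (4x4, takes a point from camera to tool coordinates, whose origin is the TCP and whose axes are the flange's). Camera axes: x right, y down, z forward; pixel columns grow to the right and rows downward; lengths in m; the calibration is good to about 2 mm. The wrist camera is an equidistant fisheye: a pixel r from the principal point sees the ray r / f radians off the axis. A picture is of the moment at which its call begins: read the wrist's pose just before it. There is no depth.
A pose or a line that the arm cannot do raises r.MotionError and nothing moves.
- r.job_done(): hands the job in; it is judged then, once.
Readings, each from a call of its own:
- r.read_clock(): time.
- r.read_qpos(): joint angles.
- r.read_joint_vel(): joint speeds.
- r.read_joint_torque(): joint torques, N m.
- r.read_tcp_pos(): TCP position.
- r.read_tcp_rot(): TCP orientation.
- r.read_contact_force(): force on the tool from outside, world axes, zero at the start.
- r.read_moment(): the same for the moment, N m.
- r.read_opening(): finger opening in m.
- r.read_grasp_force(): force on a finger pad.
Only numpy, scipy, OpenCV 4.12 (cv2) and the standard library are available. Lean on these libraries where they do the work, as an engineer would, in place of code of your own. Each camera call takes 0.05 s, during which the arm holds its last target. There are 200 camera calls.

## Task

The larger tub of test rollers has its lid laid on but none of the four rim sections is snapped down: press them shut one after another until each clicks and stays flush, starting with the section that has the pull tab and going round clockwise as seen from above. Only press with the fingers: do not pick up the tub or anything else, leave the tub standing where it is, and do not shift the other things around it.

Things in the scene. Friction and masses are not known exactly. Their poses are not given: they have to be found in the camera images.
- tub: loose clear tub of steel rollers, 0.9 kg, walls 152 (x) x 112 (y) mm; white lid 160 x 120 mm, rim top at 72 mm when shut, clear middle panel at 66 mm. Rim: four sections, one per side, 26 mm wide, hinged at their inner edge; all tilt up at the start, outer edge 10 mm high. Pull tab (26 mm wide, 18 mm out) on the -x section only. Origin: centre of the underside; z up, x from tab end to far end; any yaw
- tab_side_pad (a point): point to press: middle of the top face of the short rim section that carries the pull tab, on the tub's -x end; section 65 mm long. It lies 18 mm out from the hinge line (outer edge at 26 mm) and moves with the section; when shut it is 72 mm above the table and 72 mm from the tub's middle
- tab_side (a joint): angle of the short rim section that carries the pull tab: 0 = fully up, 0.40 rad = shut and flush. It resists with up to about 8 N pressed on its pad, springs back up if let go before about 0.28 rad, and beyond that clicks over and stays shut by itself
- left_side_pad (a point): point to press: middle of the top face of the long rim section on the tub's +y side, next clockwise after the tab section; 160 mm long. It lies 18 mm out from the hinge line (outer edge at 26 mm) and moves with the section; when shut it is 72 mm above the table and 52 mm from the tub's middle
- left_side (a joint): angle of the long rim section on the tub's +y side: 0 = fully up, 0.40 rad = shut and flush. It resists with up to about 8 N pressed on its pad, springs back up if let go before about 0.28 rad, and beyond that clicks over and stays shut by itself
- far_side_pad (a point): point to press: middle of the top face of the short rim section opposite the tab, on the tub's +x end; 65 mm long. It lies 18 mm out from the hinge line (outer edge at 26 mm) and moves with the section; when shut it is 72 mm above the table and 72 mm from the tub's middle
- far_side (a joint): angle of the short rim section opposite the tab: 0 = fully up, 0.40 rad = shut and flush. It resists with up to about 8 N pressed on its pad, springs back up if let go before about 0.28 rad, and beyond that clicks over and stays shut by itself
- right_side_pad (a point): point to press: middle of the top face of the long rim section on the tub's -y side, last in the clockwise round; 160 mm long. It lies 18 mm out from the hinge line (outer edge at 26 mm) and moves with the section; when shut it is 72 mm above the table and 52 mm from the tub's middle
- right_side (a joint): angle of the long rim section on the tub's -y side: 0 = fully up, 0.40 rad = shut and flush. It resists with up to about 8 N pressed on its pad, springs back up if let go before about 0.28 rad, and beyond that clicks over and stays shut by itself
- bearing: bystander: steel ball bearing lying flat, 42 mm across, 13 mm high, origin at the centre of its underside
- roller: bystander: steel roller standing on end, 18 mm across, 26 mm high, origin at the centre of its underside
- bottle: bystander: small yellow sample bottle, 48 mm across, 105 mm high, standing, origin at the centre of its underside
- tape: bystander: orange roll of packing tape lying flat, 96 mm across, 25 mm high, origin at the centre of its underside
- spare_tub: bystander: smaller clear tub 100 x 80 x 55 mm with a plain white lid, already shut, origin at the centre of its underside
There are look-alikes about, which are no part of the job. What is shaped like the tub but green or red is not meant.

How it is judged:
By the outcome, as a careful person would: the job done as asked, in the order asked, and still so for the second after the job is handed in, with the robot touching nothing.
It also fails if it takes over 45 s, if anything falls off the work surface, if the arm or the gripper's body presses on something with over 40 N, if the wrist force passes 120 N, or if a joint passes its speed limit or range.

## Working session

There is one attempt and no reset: what is moved stays moved. The work goes in short steps, each a Python script; the robot and the scene stay as the last script left them, time stands still between calls to the robot, and variables do not carry over. Pictures are saved under pics/ and viewed, at most 10 in all, crops included, and the job is handed in when it is done.

```bash
mkdir -p pics; ls; python3 - <<'E'
from rig import r
import cv2, numpy as np
a=r.camera("scene"); b=r.camera("side")
for n,c in (("scene",a),("side",b)):
    cv2.imwrite(f"pics/{n}0.png",c["img"]); np.savez(f"{n}0.npz",**c)
    print(n,c["camera_matrix"],c["world_from_camera"].round(3))
cv2.imwrite("pics/both.png",np.vstack([a["img"]])); print(r.read_clock(), r.read_tcp_rot())
E
```

```text
pics
scene [[398.94990257   0.         278.4635664 ]
 [  0.         398.94990257 203.90852579]
 [  0.           0.           1.        ]] [[ 0.345  0.51  -0.788  1.425]
 [ 0.938 -0.172  0.3   -0.216]
 [ 0.017 -0.843 -0.538  0.648]
 [ 0.     0.     0.     1.   ]]
side [[379.12591795   0.         279.71049612]
 [  0.         379.12591795 210.15478796]
 [  0.           0.           1.        ]] [[ 0.757 -0.461  0.463  0.211]
 [-0.653 -0.516  0.554 -0.34 ]
 [-0.017 -0.722 -0.691  0.634]
 [ 0.     0.     0.     1.   ]]
0.1 [[-9.19577265e-01  3.92908938e-01 -4.68438116e-04]
 [ 3.92909214e-01  9.19576762e-01 -9.63354417e-04]
 [ 5.22542453e-05 -1.06993247e-03 -9.99999426e-01]]
```

View pics/scene0.png

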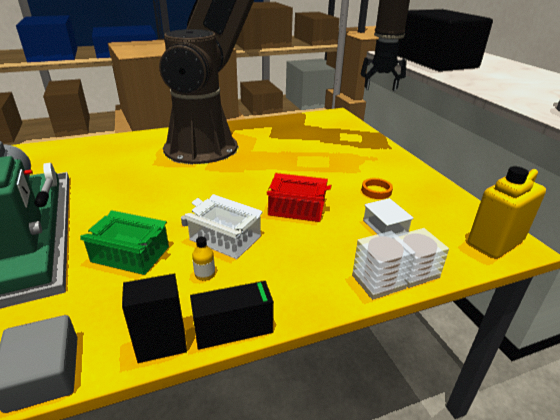

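View pics/side0.png

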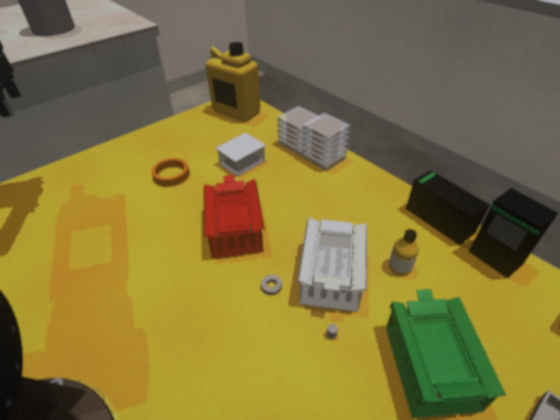

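The white tub is at scene (225,222) and side (335,262). The red and green ones are decoys. Next I'll triangulate the tub and look from above with the wrist camera.

```bash
cat > h.py <<'E'
import numpy as np, cv2
def onplane(c,uv,z):
    K,T=c["camera_matrix"],c["world_from_camera"]
    d=T[:3,:3]@np.linalg.solve(K,[uv[0],uv[1],1.]); o=T[:3,3]
    return o+d*(z-o[2])/d[2]
def R(yaw): # tool y axis (closing) heading yaw deg, pointing down
    t=np.radians(yaw); y=np.array([np.cos(t),np.sin(t),0]); z=np.array([0,0,-1.])
    return np.column_stack([np.cross(y,z),y,z])
def wristplane(c,P,Ro,uv,z):
    K=c["camera_matrix"]; a=(uv[0]-K[0,2])/K[0,0]; b=(uv[1]-K[1,2])/K[1,1]
    th=np.hypot(a,b); s=np.sin(th)/th if th>1e-9 else 1
    H=c["hand_eye"]; d=Ro@H[:3,:3]@np.array([a*s,b*s,np.cos(th)]); o=P+Ro@H[:3,3]
    return o+d*(z-o[2])/d[2]
E
python3 - <<'E'
from h import *
from rig import r
a=np.load("scene0.npz");b=np.load("side0.npz")
p1=onplane(a,(225,218),.07);p2=onplane(b,(335,256),.07);print(p1,p2)
for n,c,p in(("bottle",b,(403,270)),("bearing",b,(271,285)),("roller",b,(332,335)),("green",b,(440,350)),("red",b,(233,220))): print(n,onplane(c,p,0.02).round(3))
m=(p1+p2)/2
r.gripper_to(0.0)
yaw=np.degrees(np.arctan2(m[1],m[0]))+90
for y in (yaw,yaw-180):
  for h in (.42,.38): print(y,h,r.inverse_kinematics([m[0],m[1],h],R(y)))
E
```

```text
[ 0.59860253 -0.04607237  0.07      ] [ 0.5844645  -0.05354547  0.07      ]
bottle [ 0.693 -0.143  0.02 ]
bearing [0.472 0.004 0.02 ]
roller [ 0.485 -0.146  0.02 ]
green [ 0.601 -0.284  0.02 ]
red [0.521 0.199 0.02 ]
85.18687536366897 0.42 [-7.73889671e+00  2.21308653e+01  9.81183258e+01 -2.54444375e-14
  5.97508089e+01 -9.29257721e+01]
85.18687536366897 0.38 [-7.73889671e+00  2.45014305e+01  1.00601760e+02 -2.54444375e-14
  5.48968095e+01 -9.29257721e+01]
-94.81312463633103 0.42 [-7.73889671e+00  2.21308653e+01  9.81183258e+01 -2.54444375e-14
  5.97508089e+01  8.70742279e+01]
-94.81312463633103 0.38 [-7.73889671e+00  2.45014305e+01  1.00601760e+02 -2.54444375e-14
  5.48968095e+01  8.70742279e+01]
```

```bash
python3 - <<'E'
from h import *
from rig import r
r.goto([.592,-.05,.42],R(-5))
P,Ro=np.array(r.read_tcp_pos()),np.array(r.read_tcp_rot())
c=r.camera("wrist"); np.savez("w1.npz",P=P,Ro=Ro,**c); cv2.imwrite("pics/w1.png",c["img"])
print(c["camera_matrix"],c["hand_eye"].round(3),P,r.read_clock())
E
```

```text
[[325.1922621    0.         277.61424051]
 [  0.         325.1922621  206.16343483]
 [  0.           0.           1.        ]] [[ 0.001 -0.947 -0.32   0.083]
 [ 1.     0.001  0.001 -0.   ]
 [-0.001 -0.32   0.947  0.032]
 [ 0.     0.     0.     1.   ]] [ 0.5921016  -0.04921356  0.41997102] 3.5
```

View pics/w1.png

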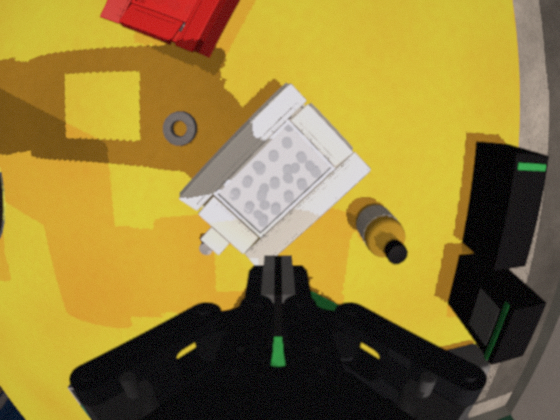

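The tab end is lower left at (213,242), with the roller just beside it at (207,245). The far end is upper right at about (325,130), and the bottle is at (380,230). I'll zoom in for corner pixels.

```bash
python3 - <<'E'
import cv2
i=cv2.imread("pics/w1.png")[75:275,170:380]
cv2.imwrite("pics/w1c.png",cv2.resize(i,None,fx=3,fy=3,interpolation=cv2.INTER_CUBIC))
E
```

```text
(no output)
```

View pics/w1c.png

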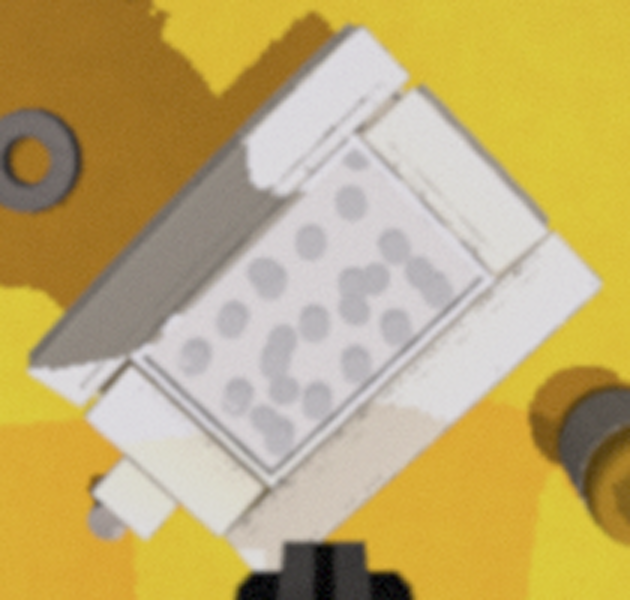

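```bash
python3 - <<'E'
from h import *
c=np.load("w1.npz"); f=lambda u,v,z: wristplane(c,c["P"],c["Ro"],(170+u/3,75+v/3),z)
q=[f(*p,.070) for p in((135,358),(353,135),(490,280),(268,487))]
q=np.array(q);print(q.round(4));n=lambda a:np.linalg.norm(a)
print("sizes",[n(q[i]-q[i-1]) for i in range(4)],"diag",n(q[0]-q[2]),n(q[1]-q[3]))
ctr=q.mean(0);d=(q[1]+q[2]-q[0]-q[3]);yaw=np.degrees(np.arctan2(d[1],d[0]));d2=q[0]+q[1]-q[2]-q[3]
print(ctr,yaw,np.degrees(np.arctan2(d2[1],d2[0]))-90)
t=f(133,498,.08);R2=np.array([[np.cos(np.radians(yaw)),np.sin(np.radians(yaw))],[-np.sin(np.radians(yaw)),np.cos(np.radians(yaw))]])
for nm,p in(("tab",t),("Lout1",f(30,362,.082)),("Lout2",f(352,25,.082)),("Rout",f(602,285,.082)),("farout1",f(420,85,.082)),("farout2",f(547,222,.082)),("roller",f(105,520,.026)),("bearing",f(37,160,.013))): print(nm,R2@(p-ctr)[:2])
E
```

```text
[[ 0.5265 -0.0548  0.07  ]
 [ 0.6071  0.0138  0.07  ]
 [ 0.6492 -0.0379  0.07  ]
 [ 0.5674 -0.1067  0.07  ]]
sizes [np.float64(0.06598567887868732), np.float64(0.10581546153571085), np.float64(0.06669205591713183), np.float64(0.10692892305798907)] diag 0.1238756827572851 0.12682933625144646
[ 0.58755235 -0.04639009  0.07      ] 40.238571314051505 38.73523100791064
tab [-0.08778376  0.00035762]
Lout1 [-0.07451579  0.05892086]
Lout2 [0.07821576 0.05881915]
Rout [ 0.07893423 -0.05761037]
farout1 [0.07998231 0.03075032]
farout2 [ 0.07934077 -0.02906736]
roller [-0.13023086 -0.00727296]
bearing [-0.03981416  0.11235861]
```

Everything matches the given sizes: centre (0.588, -0.046), yaw about 40°. I'll press with force guarding, tab section first.

```bash
cat > press.py <<'E'
from h import *
from rig import r
C=np.array([.5876,-.0464]); YAW=39.8
def press(off,yaw):
    t=np.radians(YAW); p=C+np.array([[np.cos(t),-np.sin(t)],[np.sin(t),np.cos(t)]])@np.array(off)
    at=lambda tip:[p[0],p[1],tip+.173]
    r.goto(at(.125),R(yaw)); r.line_to(at(.095))
    f0=r.read_contact_force()[2]; log=[]; tip=.090
    while tip>.066:
        r.line_to(at(tip),rate=.03); f=r.read_contact_force()[2]-f0
        log.append((round(tip*1e3,1),round(r.read_tcp_pos()[2]*1e3-173,1),round(f,1)))
        if f>22: break
        tip-=.0015
    r.line_to(at(.125)); print(off,round(f0,1),log,r.read_clock())
E
python3 - <<'E'
from press import *
press((-.072,0),YAW-90)
c=r.camera("side");cv2.imwrite("pics/s1.png",cv2.resize(c["img"][190:330,270:400],None,fx=4,fy=4))
E
```

```text
(-0.072, 0) 0.1 [(90.0, np.float64(90.4), np.float64(-0.8)), (88.5, np.float64(88.5), np.float64(-1.3)), (87.0, np.float64(86.9), np.float64(-0.0)), (85.5, np.float64(85.4), np.float64(-0.3)), (84.0, np.float64(83.9), np.float64(0.0)), (82.5, np.float64(82.6), np.float64(4.7)), (81.0, np.float64(81.1), np.float64(4.1)), (79.5, np.float64(79.6), np.float64(4.3)), (78.0, np.float64(78.0), np.float64(1.5)), (76.5, np.float64(76.3), np.float64(0.5)), (75.0, np.float64(74.9), np.float64(0.7)), (73.5, np.float64(73.4), np.float64(0.1)), (72.0, np.float64(72.3), np.float64(8.3)), (70.5, np.float64(71.9), np.float64(34.1))] 8.6583
```

View pics/s1.png

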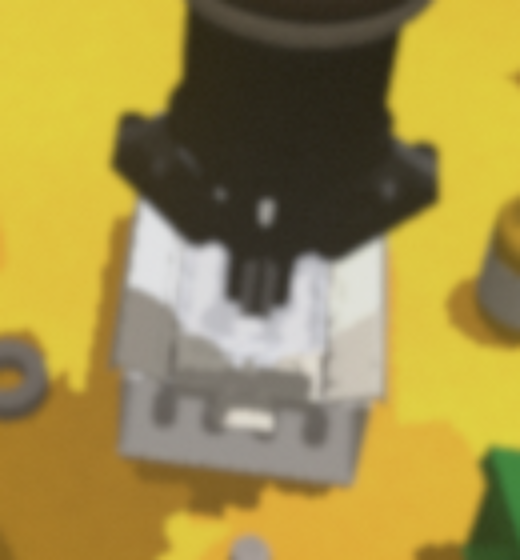

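The tab section snapped: resistance, release, then a hard stop at 72 mm. The picture shows it flush, with the tab at crop (248,420) and the roller and bearing still in place. Next the left, far and right sections.

```bash
python3 - <<'E'
from press import *
press((0,.052),YAW)
press((.072,0),YAW-90)
press((0,-.052),YAW)
r.goto([.592,-.05,.42],R(-5))
P,Ro=np.array(r.read_tcp_pos()),np.array(r.read_tcp_rot())
c=r.camera("wrist"); np.savez("w2.npz",P=P,Ro=Ro,**c)
cv2.imwrite("pics/w2c.png",cv2.resize(c["img"][75:275,160:420],None,fx=3,fy=3,interpolation=cv2.INTER_CUBIC))
E
```

```text
(0, 0.052) 0.3 [(90.0, np.float64(90.3), np.float64(-0.1)), (88.5, np.float64(88.6), np.float64(0.4)), (87.0, np.float64(86.9), np.float64(0.2)), (85.5, np.float64(85.4), np.float64(-0.7)), (84.0, np.float64(83.9), np.float64(0.1)), (82.5, np.float64(82.4), np.float64(0.0)), (81.0, np.float64(81.1), np.float64(5.7)), (79.5, np.float64(79.6), np.float64(5.2)), (78.0, np.float64(78.0), np.float64(2.8)), (76.5, np.float64(76.4), np.float64(-1.1)), (75.0, np.float64(74.9), np.float64(0.8)), (73.5, np.float64(73.4), np.float64(-0.9)), (72.0, np.float64(72.3), np.float64(7.1)), (70.5, np.float64(71.9), np.float64(32.4))] 14.4583
(0.072, 0) 0.1 [(90.0, np.float64(90.3), np.float64(-0.4)), (88.5, np.float64(88.6), np.float64(-0.2)), (87.0, np.float64(86.9), np.float64(-0.2)), (85.5, np.float64(85.4), np.float64(0.5)), (84.0, np.float64(83.9), np.float64(0.6)), (82.5, np.float64(82.5), np.float64(-0.1)), (81.0, np.float64(81.3), np.float64(5.2)), (79.5, np.float64(79.9), np.float64(6.1)), (78.0, np.float64(78.3), np.float64(2.8)), (76.5, np.float64(76.3), np.float64(1.0)), (75.0, np.float64(74.6), np.float64(-0.0)), (73.5, np.float64(73.3), np.float64(-0.6)), (72.0, np.float64(72.4), np.float64(6.7)), (70.5, np.float64(72.1), np.float64(25.3))] 20.3583
(0, -0.052) 0.3 [(90.0, np.float64(90.3), np.float64(0.1)), (88.5, np.float64(88.6), np.float64(-0.9)), (87.0, np.float64(86.9), np.float64(-0.0)), (85.5, np.float64(85.4), np.float64(0.2)), (84.0, np.float64(83.9), np.float64(0.8)), (82.5, np.float64(82.4), np.float64(0.4)), (81.0, np.float64(81.3), np.float64(5.1)), (79.5, np.float64(79.9), np.float64(5.0)), (78.0, np.float64(78.3), np.float64(4.5)), (76.5, np.float64(76.4), np.float64(0.8)), (75.0, np.float64(74.6), np.float64(-0.9)), (73.5, np.float64(73.3), np.float64(0.6)), (72.0, np.float64(72.4), np.float64(6.9)), (70.5, np.float64(72.0), np.float64(25.7))] 26.3583
```

View pics/w2c.png

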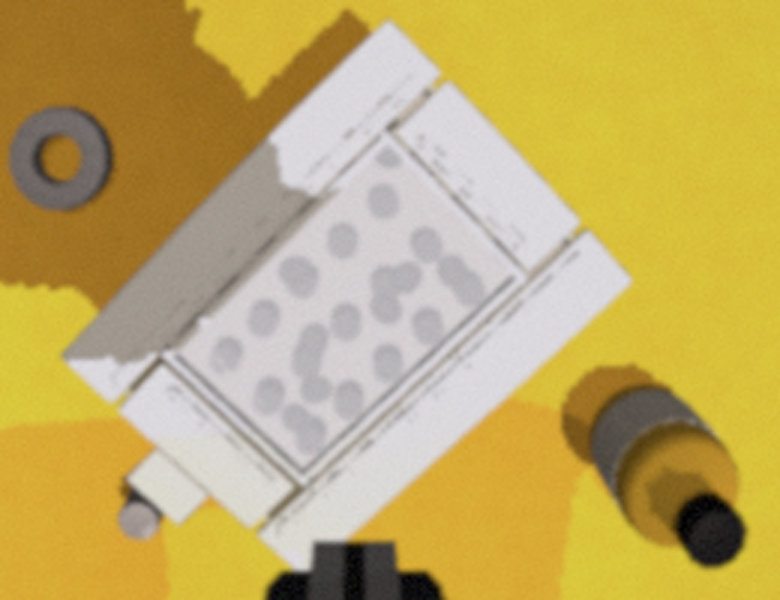

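All four sections lie flat: the side faces at the upper-left and upper-right edges no longer show. The panel corners (crop (165,355), (388,130), (525,275), (302,475)) are within a pixel or two of where they were, and the bottle, bearing and roller haven't moved. Handing in.

```bash
python3 -c "
from rig import r
print(r.job_done(), r.read_clock())"
```

```text
the job is handed in; nothing more can be done
the job is handed in; nothing more can be done
```

All four rim sections were pressed shut in order (tab, left, far, right); each clicked and looked flush in the last picture, the tub and nearby bystanders looked unmoved, and the job was handed in soon after 26 s (limit 45 s).

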